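Clip the tongue scraper into its lever-arch rest

TASK

Lift the lever of the bamboo rest until its two ring clasps spring open, then lay the loose steel tongue scraper in the sloping cradle, loop end uppermost and handle down between the guides of both saddles, without letting it fall. Let go of it, then press the lever right down so that the rings snap shut over the handle, leaving the other things on the ledge where they are.

Things in the scene. Friction and masses are not known exactly. Their poses are not given: they have to be found in the camera images.
- lever (a joint): Steel lever of the rest, hinged about a level axis (the rest's y): 0 = down (closed, as at the start), 1.1 rad = fully raised. An over-centre spring holds it at either end: moving it off an end takes 6 to 7 N at the grip bar, falling to nothing near 0.55 rad; beyond that it snaps on by itself to the other end.
- rings (a joint): The two steel ring clasps, which turn together about the cradle's long axis, geared to the lever (1.7 times its angle): 0 = closed over the cradle, 1.87 rad = swung wide open to the cradle's -y side.
- lever_bar (a point): Centre of the round steel grip bar at the lever's free end: 18 mm diameter, 34 mm long, level along the rest's y. Both ends are free for a pinch along y (34 mm wide), nothing under it but the ledge. When down it is 50 mm above the ledge and 90 mm from the hinge, on its robot side. Lever arm 16 mm wide, 7 mm thick.
- lever_hinge (a point): Point on the lever's hinge axis, 50 mm above the ledge, on the fixed rest (axes of the rest: x from the lever bar towards the cradle's high end, z up). When the lever stands at angle a, the bar's centre is at x = -90 mm cos a, z = +90 mm sin a from here.
- cradle_seat (a point): Where the centre of the scraper's handle belongs, in the cradle of the fixed bamboo rest. x axis up the slope (30 deg above level, heading as the rest's x), y level across, z square to the slope. It is 94 mm above the ledge. The handle lies on two saddles (12 mm wide) at x = -46 and +46 mm, seats 8 mm below this point, between side guides 26 mm apart and 10 mm high.
- cradle: Sloping bamboo deck of the rest that carries the saddles, 174 x 84 mm, axes as the seat point's; origin on the deck's top face 33 mm square below the seat point (so fingers have room between the saddles). A stop for the handle's lower end stands at x = -70 mm, 38 mm high. Open, the rings stand at x = -46 and +46 mm, beyond y = -18 mm, up to 70 mm above the deck.
- scraper_center (a point): Centre (half-way up) of the handle of the loose tongue scraper, all of steel, lying flat on the ledge at the start, about 90 g: straight square handle 130 mm long, 16 mm wide, 16 mm high, centred here; its x axis points to the head, z up. Beyond the handle is a flat wire loop 44 mm wide, 6 mm thick.
- scraper_head (a point): Middle of the scraper's wire loop, 90 mm from the handle's centre along x; the loop ends 121 mm from the centre.
- toothbrush: Bystander: loose white toothbrush lying flat, bristles up, 188 mm long along x, handle 14 mm wide, 12 mm high and 130 mm long; origin under the handle's centre.
- organiser: Bystander: clear acrylic organiser 60 x 130 mm, 90 mm high, with three upright toothbrushes and a thin scraper, 200 mm high in all; origin under its centre.
- compact: Bystander: round mirror compact, 74 mm diameter, 15 mm high; origin under its centre.
- soap_dish: Bystander: white soap dish fixed by suction feet, 90 x 130 mm, 40 mm high with the soap; origin under its centre.
There are look-alikes about, which are no part of the job. Of the things like the part that bears scraper_center, leave any that is blue or purple; of the rest the smaller one is meant.

How it is judged:
On the way, in this order (a step that is already met when the one before it is completed fails the run):
1. the lever is raised and the rings are open, the scraper not yet in the cradle (value of joint lever above 0.95 rad and value of joint rings above 1.5 rad and distance between scraper_center and cradle_seat above 0.05 m), for 0.2 s.
2. the scraper lies in both saddles, loop end uppermost, let go of, with the rings still open (value of joint lever above 0.9 rad and distance between scraper_center and cradle_seat below 0.02 m and z of scraper_center in the frame of cradle_seat below 0.004 m and x of scraper_head in the frame of cradle_seat above 0.06 m and angle between the x axis of scraper_center and the x axis of cradle_seat, either way round below 0.12 rad and contact force between the fingers and scraper below 0.1 N and linear speed of scraper below 0.05 m/s), for 0.2 s.
At the end, for the whole second after the job is handed in: The lever is down (within 0.06 rad) and the rings closed (within 0.12 rad) over the scraper, which lies at rest in both saddles: handle centre within 20 mm of the seat point and not more than 4 mm above it, along the cradle within 0.12 rad, loop end uppermost (value of joint lever below 0.06 rad and value of joint rings below 0.12 rad and distance between scraper_center and cradle_seat below 0.02 m and z of scraper_center in the frame of cradle_seat below 0.004 m and x of scraper_head in the frame of cradle_seat above 0.06 m and angle between the x axis of scraper_center and the x axis of cradle_seat, either way round below 0.12 rad and linear speed of scraper below 0.03 m/s); the robot touches nothing.
It fails at once if the toothbrush, organiser or compact is moved by more than 20 mm (distance of any of toothbrush, organiser, compact from where it was at the start of the episode above 0.02 m).
It fails at once if the scraper falls: it moves faster than 0.6 m/s while no finger touches it (linear speed of scraper above 0.6 m/s and contact force between the fingers and scraper below 0.01 N).
It also fails if it takes over 59 s, if anything falls off the work surface, if the arm or the gripper's body presses on something with over 40 N, if the wrist force passes 120 N, or if a joint passes its speed limit or range.

ROBOT

A 6-joint arm with a two-finger parallel gripper is mounted at the origin on the work surface. World frame = base frame: x ahead of the robot, y to its left, z up, the work surface at z = 0. Lengths are in m, angles in rad, forces in N, time in s.
With the tool pointing down it reaches from about 0.3 to 0.875 m from the base axis. Payload 4.2 kg.
Tool frame: the origin (TCP) lies at the very end of the fingers, on their centre line; the grasp point (between the pads) lies 19 mm behind it; z points along the fingers, y is the line along which they close (so a half turn about z gives the same grasp; the last joint's range is limited). The gripper opens to 85 mm and grips with 20 to 120 N. Pads are 22 mm wide; open, the fingers measure 114 mm over their backs; the gripper's body (76 mm by 85 mm) begins 54 mm behind the grasp point. The pads swing forward as they close: fully open they stand 13 mm farther back than shut.
Start: joints at [-1.227, 0.32, 1.565, -0, 1.257, -0.02], TCP at [0.205, -0.537, 0.231] pointing down, gripper open.
Joint ranges: [-3.11, 3.11], [-0.84, 2.01], [0.21, 2.61], [-1.34, 4.49], [0.05, 2.63], [-2.56, 2.56]. Speed limits (rad/s): [2.57, 2.57, 3.14, 3.14, 3.14, 3.14].

INTERFACE

Orientations are given as a rotation vector (axis times angle).
In Python, from bench import manip gives the robot as it stands.
- The arm moves only by the tool move_arm, never from a script. Its argument "motion" is a list of rows, each a list of 7 numbers: the shift along the tool's x, y, z in m, then the turn, a rotation vector about the tool's x, y, z in degrees, then the closure in counts, from 0 (fully open) to 255 (shut). In form: [[x, y, z, rx, ry, rz, gripper], ...]. A call has exactly 10 rows; each row shifts and turns the commanded pose from where the row before left it, along the tool's axes as they then stand; what a row does not reach is not made up. A row lasts 1/12 s, in which the tool goes at most 41.7 mm and 7.16 degrees, less where a joint would pass 70% of its speed; a pose out of reach is approached as far as the arm can. A call is refused whole if a number of a shift passes 0.0417 or a number of a turn 7.16, either way. A call with a gripper value outside its range is refused whole. The fingers move at their own pace and stop on an object; "newtons" is the grip in N (left out, the last holds). Time passes only in rows, so rows that do not move let the fingers close, or fill a call up. It gives the time, the measured TCP pose, the force, the opening and the grip force at its end, in the units of the state.
- manip.observe(): the state, without advancing time (a new reading comes with each control period).
- manip.get_image(name): name is "scene" or "top" or "wrist"; returns a dict with "pixels" (384x512x3 uint8, blue, green, red), "fx", "fy", "cx", "cy" (pixels), "k1" (the pictures are not rectified: a ray, as slopes to the right and down, at radius r is drawn at 1 + k1 r^2 times it, then the intrinsics apply), "R" (3x3) and "t" (3): a world point X has camera coordinates R X + t. Camera axes: x right, y down, z forward; pixel columns grow to the right and rows downward; lengths in m; the calibration is good to about 2 mm. A picture is of the moment at which its call begins. There is no depth.
- manip.close_job(): hands the job in; it is judged then, once.
The state is a dict: "clock": time; "joint_pos": joint angles; "joint_velocities": joint speeds; "joint_torque": joint torques, N m; "position": TCP position; "orientation": TCP orientation; "force": force on the tool from outside, world axes, zero at the start; "wrist_torque": the same for the moment, N m; "width": finger opening in m; "grip_force": force on a finger pad.
Only numpy, scipy, OpenCV 4.12 (cv2) and the standard library are available. Lean on these libraries where they do the work, as an engineer would, in place of code of your own. Each camera call takes 0.05 s, during which the arm holds its last target. There are 200 camera calls.

## Working session

There is one attempt and no reset: what is moved stays moved. The work goes in short steps, Python scripts to look and compute and a tool call to move; the robot and the scene stay as the last step left them, time stands still between calls to the robot, and variables do not carry over. Pictures are saved under pics/ and viewed, at most 10 in all, crops included, and the job is handed in when it is done.

Besides the shell and the picture viewer there is one more tool, called after ">>>" by a JSON object that holds its "op" and its "data", one argument or row to a line. move_arm: Moves the arm, as the interface text tells. Its arguments: {"type":"object","properties":{"motion":{"type":"array"},"newtons":{"type":"number"}},"required":["motion"]}

```bash
mkdir -p pics; ls
cat > h.py <<'E'
import numpy as np, cv2
from bench import manip
from scipy.spatial.transform import Rotation as Rn
def snap(n,f):
    im=manip.get_image(n); cv2.imwrite('pics/'+f+'.png',im['pixels']); 
    np.savez('pics/'+f+'.npz',**{k:im[k] for k in('pixels','fx','fy','cx','cy','k1','R','t')}); return im
def ray(im,u,v):
    xd=np.array([(u-im['cx'])/im['fx'],(v-im['cy'])/im['fy']]);x=xd.copy()
    for _ in range(30): x=xd/(1+im['k1']*(x@x))
    R=np.array(im['R']);t=np.array(im['t'])
    return -R.T@t, R.T@np.array([x[0],x[1],1])
def onz(im,u,v,z):
    o,d=ray(im,u,v); return o+d*(z-o[2])/d[2]
def proj(im,X):
    c=np.array(im['R'])@X+np.array(im['t']); x=c[:2]/c[2]; x=x*(1+im['k1']*(x@x))
    return x*[im['fx'],im['fy']]+[im['cx'],im['cy']]
def tri(a,b):
    (o1,d1),(o2,d2)=a,b
    s=np.linalg.lstsq(np.c_[d1,-d2],o2-o1,rcond=None)[0]
    p,q=o1+d1*s[0],o2+d2*s[1]; return (p+q)/2,np.linalg.norm(p-q)
E
python3 - <<'E'
from h import *
a=snap('scene','s0');b=snap('top','t0')
for n in('s0','t0'):
    cv2.imwrite(f'pics/{n}b.png',cv2.resize(cv2.imread(f'pics/{n}.png'),(800,600),interpolation=cv2.INTER_CUBIC))
print(manip.observe())
E
```

```text
pics
{'clock': 0.1, 'joint_pos': array([-1.22698141e+00,  3.20251669e-01,  1.56557807e+00, -1.29681166e-05,
        1.25742607e+00, -1.99888282e-02]), 'joint_velocities': array([ 2.75997409e-04, -1.42101167e-03, -3.95774058e-03,  4.23143163e-04,
       -3.45353399e-05,  3.24217546e-04]), 'joint_torque': array([-9.70106726e-05, -4.16408300e+01, -2.34703642e+01, -1.22639194e-04,
        4.81475770e-03,  6.04696879e-06]), 'position': array([ 0.20445689, -0.53694808,  0.23054457]), 'orientation': array([-3.08814731e+00, -5.68024954e-01,  4.40038899e-04]), 'force': array([-0.36079663, -0.01985514, -0.88686454]), 'wrist_torque': array([-0.03967327, -0.01782511,  0.03084521]), 'grip_force': 0.0, 'width': 0.08556518329035652}
```

View pics/t0b.png

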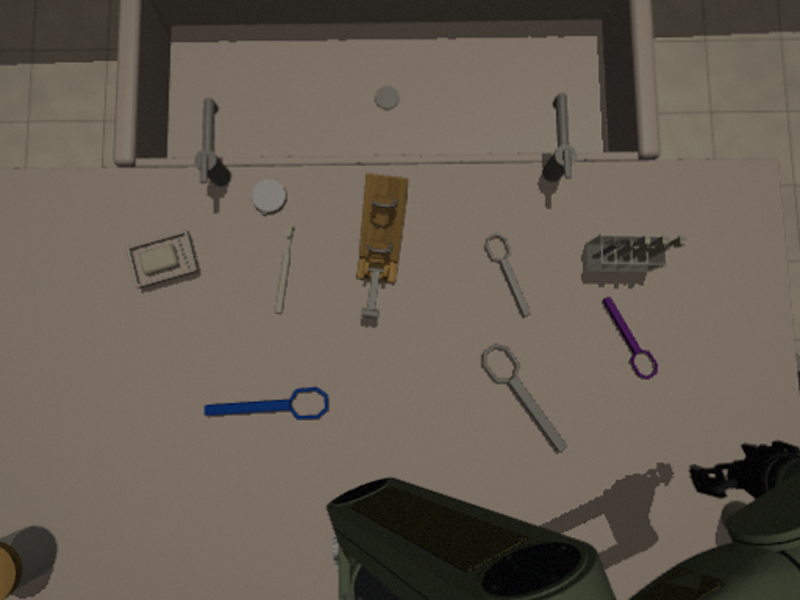

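View pics/s0b.png

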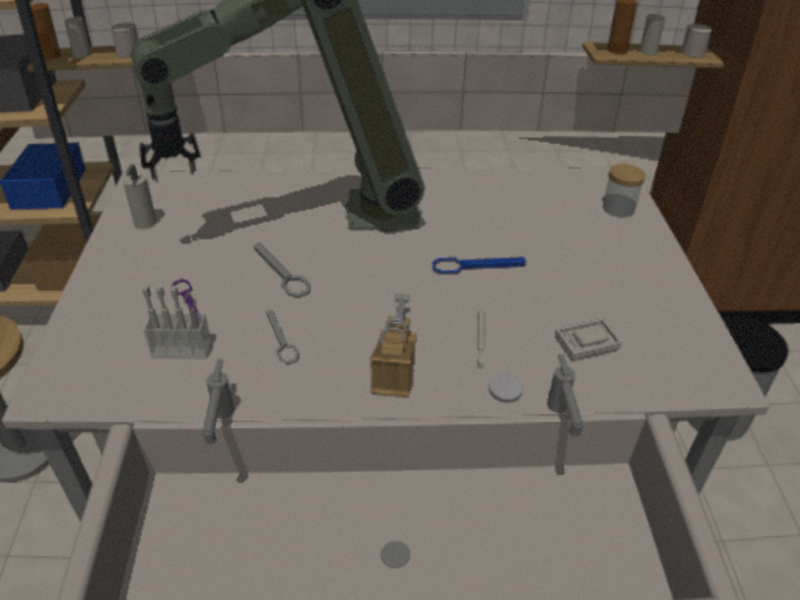

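The top view shows the rest (lever bar near (370,314) in the enlarged picture), the target, which is the small grey scraper (loop (497,247) to end (527,315)), a larger grey look-alike, and blue and purple ones. In the scene view the robot is at the far side. I'll enlarge the top view.

Run:
```python
from h import *
p=cv2.imread('pics/t0.png')[108:208,220:350]
cv2.imwrite('pics/c1.png',cv2.resize(p,(780,600),interpolation=cv2.INTER_CUBIC))
p=cv2.imread('pics/s0.png')[180:260,160:270]
cv2.imwrite('pics/c2.png',cv2.resize(p,(770,560),interpolation=cv2.INTER_CUBIC))
```

```text
(no output)
```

View pics/c1.png

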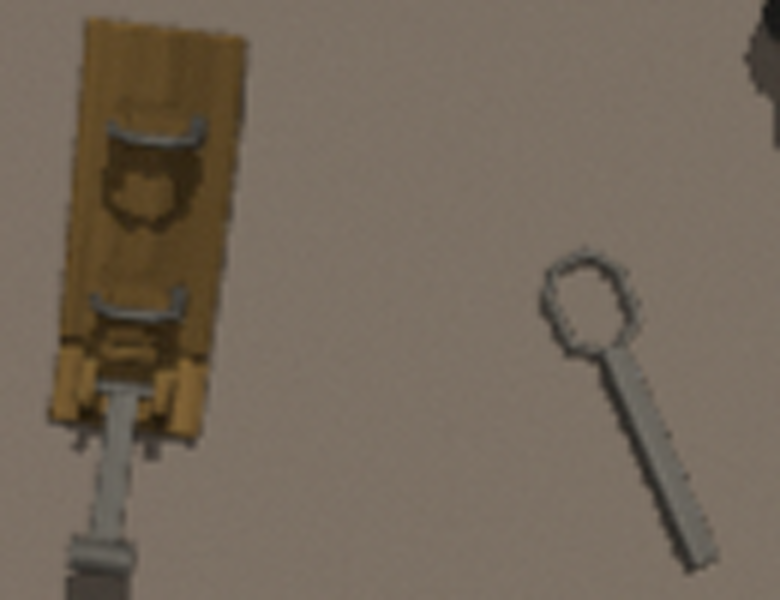

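View pics/c2.png

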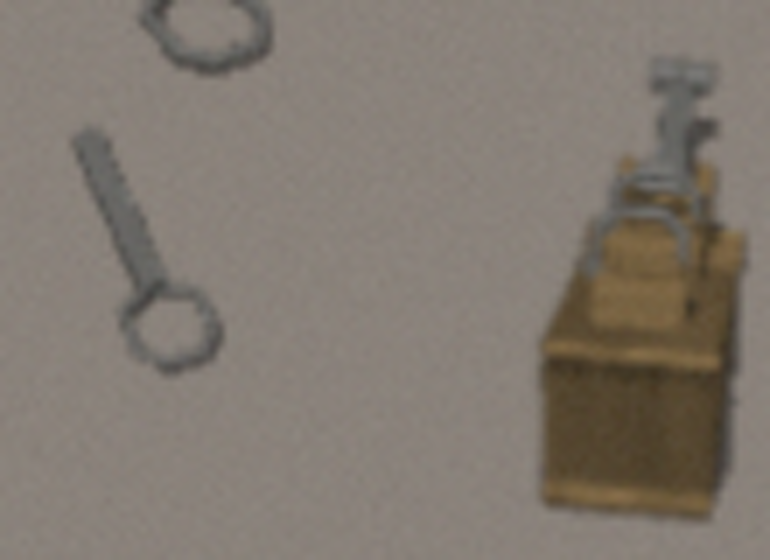

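```bash
cat > m0.py <<'E'
from h import *
def L(f):return dict(np.load(f'pics/{f}.npz'))
t=L('t0');s=L('s0')
T=lambda x,y:(220+(x+.5)/6-.5,108+(y+.5)/6-.5)
S=lambda x,y:(160+(x+.5)/7-.5,180+(y+.5)/7-.5)
hc=[];
for a,b in (((85,18),(728,355)),((247,37),(545,345))):
    print('corner',tri(ray(t,*T(*a)),ray(s,*S(*b))),onz(t,*T(*a),.109),onz(s,*S(*b),.109)); hc.append(onz(t,*T(*a),.109))
print('bar',tri(ray(t,*T(101,554)),ray(s,*S(684,74))),onz(t,*T(101,553),.052),onz(s,*S(684,74),.052))
A=(hc[0]+hc[1])/2; print(np.linalg.norm(hc[0]-hc[1]),A, 'head',np.arctan2(*(hc[0]-hc[1])[[1,0]])-np.pi/2)
for n,a,b in(('end',(703,563),(88,130)),('neck',(615,352),(148,285)),('loop',(590,303),(172,328))):
    print(n,onz(t,*T(*a),.012),onz(s,*S(*b),.012))
print('tip',onz(t,*T(583,249),.006))
E
python3 m0.py
```

```text
corner (array([0.7397129 , 0.04014286, 0.11344327]), np.float64(0.0017721408855684415)) [0.74125255 0.0395161  0.109     ] [0.73527684 0.04141332 0.109     ]
corner (array([ 0.72916883, -0.04374946,  0.11136437]), np.float64(4.492043965947944e-06)) [ 0.72998351 -0.04379848  0.109     ] [ 0.7268104  -0.04373631  0.109     ]
bar (array([0.46880537, 0.03500624, 0.05563387]), np.float64(0.0018120663283554244)) [0.46969706 0.03610117 0.052     ] [0.46454725 0.03437074 0.052     ]
0.08407324845470766 [ 0.73561803 -0.00214119  0.109     ] head -0.13444302595446533
end [ 0.46391285 -0.28986822  0.012     ] [ 0.45837539 -0.29302785  0.012     ]
neck [ 0.58121571 -0.24598795  0.012     ] [ 0.58192654 -0.24965975  0.012     ]
loop [ 0.60888665 -0.2331226   0.012     ] [ 0.61396994 -0.23468428  0.012     ]
tip [ 0.64082361 -0.23130733  0.006     ]
```

```bash
cat >> h.py <<'E'
def go(p,yaw,pitch=0):
    """print tool-frame shift (mm) then tool-frame turn (deg) to get there; pitch>0 tips fingers forward"""
    o=manip.observe(); R=Rn.from_rotvec(o['orientation'])
    T=Rn.from_euler('z',yaw)*Rn.from_rotvec([np.pi,0,0])*Rn.from_euler('y',pitch)
    print('shift mm',np.round(R.inv().apply(np.array(p)-o['position'])*1000,1),'turn',np.round((R.inv()*T).as_rotvec(degrees=True),2),
     't',round(o['clock'],2),'pos',o['position'].round(4),'j',o['joint_pos'].round(2))
E
python3 -c "
from h import *
go([.469,.0357,.2],-.14)"
```

```text
shift mm [ 451.  -441.    31.3] turn [-9.000e-02  2.000e-02  2.887e+01] t 0.1 pos [ 0.2045 -0.5369  0.2305] j [-1.23  0.32  1.57 -0.    1.26 -0.02]
```

>>> {"op": "move_arm", "data": {
  "motion": [
    [0.025,-0.0245,0,0,0,0,0],
    [0.025,-0.0245,0,0,0,0,0],
    [0.025,-0.0245,0,0,0,0,0],
    [0.025,-0.0245,0,0,0,0,0],
    [0.025,-0.0245,0,0,0,0,0],
    [0.025,-0.0245,0,0,0,0,0],
    [0.025,-0.0245,0,0,0,0,0],
    [0.025,-0.0245,0,0,0,0,0],
    [0.025,-0.0245,0,0,0,0,0],
    [0.025,-0.0245,0,0,0,0,0]
  ]
}}

```text
clock: 0.93
position: [0.3512, -0.2177, 0.2311]
orientation: [-3.09, -0.568, 0.0]
force: [1.0, -1.4, 0.6]
width: 0.0856
grip_force: 0.0
```

>>> {"op": "move_arm", "data": {
  "motion": [
    [0.025,-0.0245,0.004,0,0,0,0],
    [0.025,-0.0245,0.004,0,0,0,0],
    [0.025,-0.0245,0.004,0,0,0,0],
    [0.025,-0.0245,0.004,0,0,0,0],
    [0.025,-0.0245,0.004,0,0,0,0],
    [0.025,-0.0245,0.004,0,0,5.8,0],
    [0.025,-0.0245,0,0,0,5.8,0],
    [0.012,-0.01,0,0,0,5.8,0],
    [0,0,0,0,0,5.8,0],
    [0,0,0,0,0,5.7,0]
  ]
}}

```text
clock: 1.77
position: [0.4672, 0.0144, 0.2067]
orientation: [3.133, -0.225, -0.002]
force: [-0.3, -0.3, 0.2]
width: 0.0853
grip_force: 0.0
```

```bash
python3 -c "
from h import *
snap('wrist','w1');a=cv2.imread('pics/w1.png');cv2.imwrite('pics/w1b.png',cv2.resize(a,(800,600),interpolation=cv2.INTER_CUBIC))
go([.469,.0357,.2],-.14)"
```

```text
shift mm [ -1.1 -21.8   6.7] turn [ 0.02  0.07 -0.39] t 1.82 pos [0.4669 0.014  0.2067] j [ 0.01  0.17  1.84 -0.    1.14  1.72]
```

View pics/w1b.png

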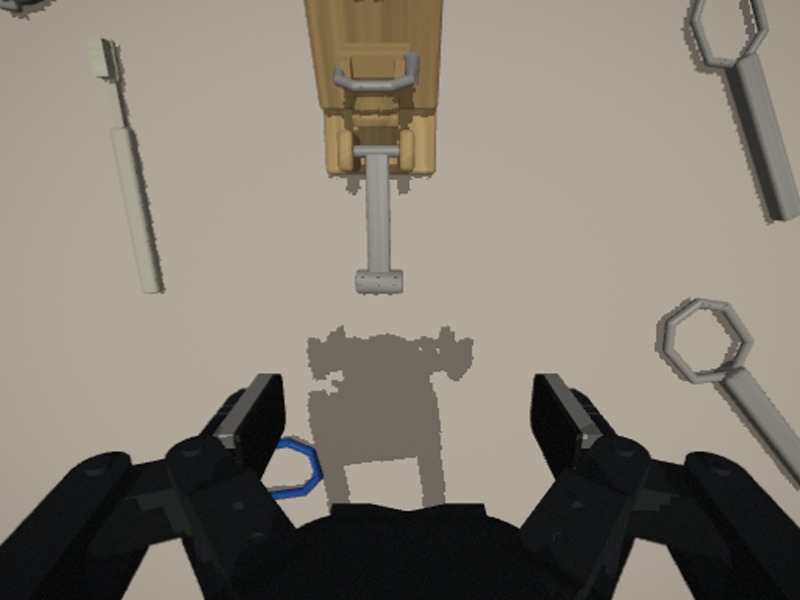

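```bash
cat > m1.py <<'E'
from h import *
w=dict(np.load('pics/w1.npz'))
P=lambda x,y:((x+.5)*.64-.5,(y+.5)*.64-.5)
for n,x,y,z in(('barL',357,281,.052),('barR',403,281,.052),('axle',377,151,.055),('blkL',328,173,.05),('blkR',434,173,.05)): print(n,onz(w,*P(x,y),z).round(4))
for n,x,y in(('hendL',770,221),('hendR',799,213),('neck',748,60),):print(n,onz(w,*P(x,y),.016).round(4))
# predicted points from model
h=-.14;c,s=np.cos(h),np.sin(h)
seat=np.array([.6436,.0107,.094]);Rc=Rn.from_euler('z',h)*Rn.from_euler('y',-np.pi/6)
for X in((-46,14,-33),(-46,-14,-33),(-46,42,-33),(-46,-42,-33),(0,42,-33),(0,-42,-33)):
    q=proj(w,seat+Rc.apply(np.array(X)/1000));print(X,((q+.5)/.64).round(0))
E
python3 m1.py
```

```text
barL [0.4699 0.0518 0.052 ]
barR [0.4651 0.0187 0.052 ]
axle [0.5556 0.0226 0.055 ]
blkL [0.5467 0.0581 0.05  ]
blkR [ 0.5365 -0.013   0.05  ]
hendL [ 0.463  -0.2708  0.016 ]
hendR [ 0.4661 -0.2926  0.016 ]
neck [ 0.5803 -0.2435  0.016 ]
(-46, 14, -33) [354.  44.]
(-46, -14, -33) [398.  44.]
(-46, 42, -33) [310.  45.]
(-46, -42, -33) [441.  44.]
(0, 42, -33) [296. -47.]
(0, -42, -33) [446. -48.]
```

>>> {"op": "move_arm", "data": {
  "motion": [
    [-0.0025,-0.0106,0.01,0,0,-0.3,0],
    [0,-0.0106,0.015,0,0,0,0],
    [0,0,0.02,0,0,0,0],
    [0,0,0.025,0,0,0,0],
    [0,0,0.025,0,0,0,0],
    [0,0,0.025,0,0,0,0],
    [0,0,0.025,0,0,0,0],
    [0,0,0.02,0,0,0,0],
    [0,0,0.01,0,0,0,0],
    [0,0,0.0037,0,0,0,0]
  ]
}}

```text
clock: 2.65
position: [0.4658, 0.0343, 0.0267]
orientation: [3.134, -0.21, -0.007]
force: [0.7, 1.2, -0.0]
width: 0.0857
grip_force: 0.0
```

>>> {"op": "move_arm", "data": {
  "motion": [
    [0,0,0,0,0,0,160],
    [0,0,0,0,0,0,160],
    [0,0,0,0,0,0,255],
    [0,0,0,0,0,0,255],
    [0,0,0,0,0,0,255],
    [0,0,0,0,0,0,255],
    [0,0,0,0,0,0,255],
    [0,0,0,0,0,0,255],
    [0,0,0,0,0,0,255],
    [0,0,0,0,0,0,255]
  ],
  "newtons": 50
}}

```text
clock: 3.48
position: [0.4681, 0.0351, 0.0296]
orientation: [-3.133, 0.214, -0.003]
force: [-0.6, 3.2, 7.1]
width: 0.033
grip_force: 50.8
```

```bash
python3 -c "
from h import *
go([.4675,.0353,.028],-.14);print(manip.observe()['force'])
r=.091
for i in range(11):
  a=1.13*i/10; print(i,round(-r*np.cos(a)*1000,1),round(r*np.sin(a)*1000,1))"
```

```text
shift mm [-0.6 -0.2  1.6] turn [-0.06 -0.11  0.22] t 3.48 pos [0.4681 0.0351 0.0296] j [0.05 0.39 2.07 0.   0.68 1.76]
[-0.55608137  3.17193434  7.10842517]
0 -91.0 0.0
1 -90.4 10.3
2 -88.7 20.4
3 -85.8 30.3
4 -81.9 39.7
5 -76.9 48.7
6 -70.9 57.1
7 -64.0 64.7
8 -56.3 71.5
9 -47.9 77.4
10 -38.8 82.3
```

>>> {"op": "move_arm", "data": {
  "motion": [
    [0.0006,0,-0.0103,0,0,0,255],
    [0.0017,0,-0.0101,0,0,0,255],
    [0.0029,0,-0.0099,0,0,0,255],
    [0.0039,0,-0.0094,0,0,0,255],
    [0.005,0,-0.009,0,0,0,255],
    [0.006,0,-0.0084,0,0,0,255],
    [0.0069,0,-0.0076,0,0,0,255],
    [0.0077,0,-0.0068,0,0,0,255],
    [0.0084,0,-0.0059,0,0,0,255],
    [0.0091,0,-0.0049,0,0,0,255]
  ]
}}

```text
clock: 4.32
position: [0.5198, 0.0277, 0.112]
orientation: [-3.134, 0.212, -0.001]
force: [1.5, 2.5, -1.0]
width: 0.033
grip_force: 49.9
```

```bash
python3 -c "
from h import *
snap('wrist','w2');a=cv2.imread('pics/w2.png');cv2.imwrite('pics/w2b.png',a)
o=manip.observe();print(o['position'],o['force'],o['width'],o['grip_force'])"
```

```text
[0.52124868 0.02751481 0.11252622] [1.11039851 1.33592512 6.44008386] 0.03310050289181234 52.148451805114746
```

View pics/w2b.png

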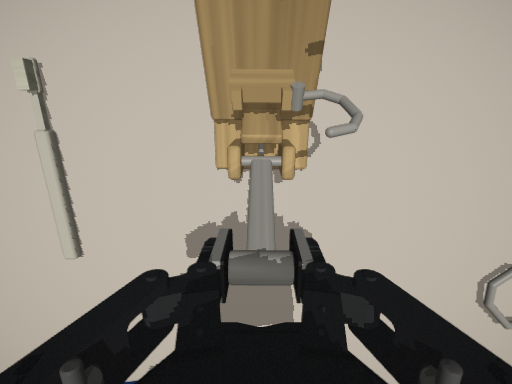

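The lever is raised: the ring hangs open to the right at (330,110) and the fingers are at the bar at (260,268). I'll let go and head for the scraper.

>>> {"op": "move_arm", "data": {
  "motion": [
    [0,0,0,0,0,0,0],
    [0,0,0,0,0,0,0],
    [0,0,0,0,0,0,0],
    [0,0,0,0,0,0,0],
    [0,0,0,0,0,0,0],
    [0,0,-0.01,0,0,0,0],
    [0,0,-0.025,0,0,0,0],
    [0,0,-0.03,0,0,0,0],
    [0,0,-0.03,0,0,0,0],
    [0,0,-0.015,0,0,0,0]
  ]
}}

```text
clock: 5.2
position: [0.5206, 0.0276, 0.2254]
orientation: [-3.134, 0.212, -0.01]
force: [0.1, -0.0, -0.9]
width: 0.0854
grip_force: 0.0
```

```bash
python3 -c "
from h import *
go([.525,-.268,.2],.34)"
```

```text
shift mm [ 44.  292.3  25.4] turn [  0.04  -0.37 -27.23] t 5.2 pos [0.5206 0.0276 0.2254] j [ 0.03  0.24  1.7  -0.    1.2   1.74]
```

>>> {"op": "move_arm", "data": {
  "motion": [
    [0.0044,0.0292,0,0,0,0,0],
    [0.0044,0.0292,0,0,0,0,0],
    [0.0044,0.0292,0,0,0,0,0],
    [0.0044,0.0292,0,0,0,0,0],
    [0.0044,0.0292,0,0,0,0,0],
    [0.0044,0.0292,0,0,0,0,0],
    [0.0044,0.0292,0,0,0,0,0],
    [0.0044,0.0292,0,0,0,0,0],
    [0.0044,0.0292,0,0,0,0,0],
    [0.0044,0.0292,0,0,0,0,0]
  ]
}}

```text
clock: 6.03
position: [0.5231, -0.2692, 0.2218]
orientation: [3.134, -0.213, 0.001]
force: [0.7, -0.3, -0.1]
width: 0.0857
grip_force: 0.0
```

>>> {"op": "move_arm", "data": {
  "motion": [
    [0,0,0.005,0,0,-5.4,0],
    [0,0,0.005,0,0,-5.4,0],
    [0,0,0.005,0,0,-5.4,0],
    [0,0,0.005,0,0,-5.4,0],
    [0,0,0.005,0,0,-5.6,0],
    [0,0,0,0,0,0,0],
    [0,0,0,0,0,0,0],
    [0,0,0,0,0,0,0],
    [0,0,0,0,0,0,0],
    [0,0,0,0,0,0,0]
  ]
}}

```text
clock: 6.87
position: [0.5235, -0.2678, 0.1964]
orientation: [3.096, 0.529, 0.001]
force: [0.1, -0.2, 0.0]
width: 0.085
grip_force: 0.0
```

```bash
python3 -c "
from h import *
snap('wrist','w3');a=cv2.imread('pics/w3.png');cv2.imwrite('pics/w3b.png',cv2.resize(a,(800,600),interpolation=cv2.INTER_CUBIC))
go([.525,-.268,.2],.34)"
```

```text
shift mm [ 1.4  0.7 -3.7] turn [ 0.03 -0.03 -0.07] t 6.92 pos [ 0.5235 -0.2678  0.1963] j [-0.49  0.36  1.59 -0.    1.19  0.74]
```

View pics/w3b.png

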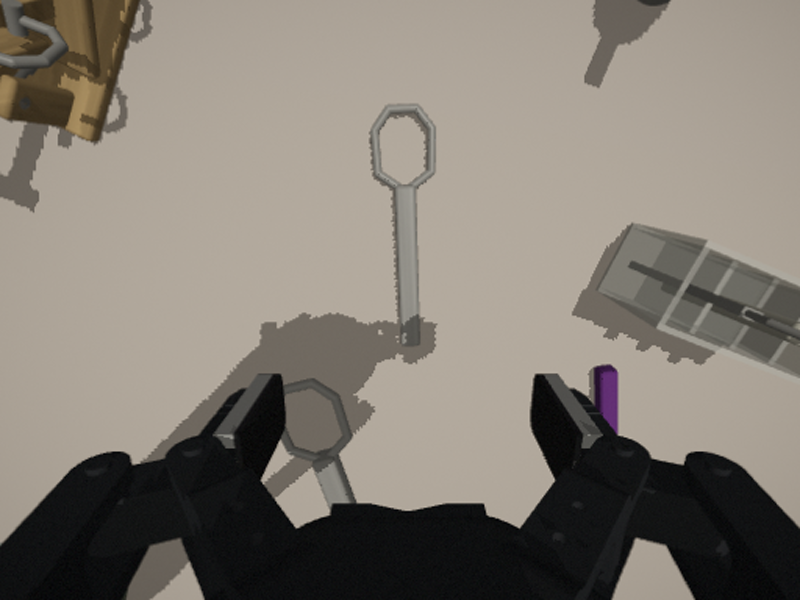

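The small scraper is upright in view: loop top (403,104), neck (405,185), handle end (410,345). The organiser and the purple handle's end (605,370) are to the right.

Run:
```python
from h import *
w=dict(np.load('pics/w3.npz'))
P=lambda x,y:((x+.5)*.64-.5,(y+.5)*.64-.5)
g=lambda x,y,z:onz(w,*P(x,y),z)
eb,et=g(410,345,.004),g(410,334,.016)
nk=g(405,186,.016);tip=g(403,104,.008)
for q in(eb,et,nk,tip,g(605,372,.016)):print(q.round(4))
d=(tip-et)[:2];h=np.arctan2(d[1],d[0]);print(np.hypot(*d),np.hypot(*(nk-et)[:2]),h,np.arctan2(*(nk-et)[[1,0]]))
c=tip[:2]-.121*np.array([np.cos(h),np.sin(h)]);print(c, (nk+et)[:2]/2)
go([*c,.005],h)
```

```text
[ 0.4594 -0.2918  0.004 ]
[ 0.4734 -0.2868  0.016 ]
[ 0.5827 -0.2442  0.016 ]
[ 0.6357 -0.224   0.008 ]
[ 0.4956 -0.4536  0.016 ]
0.17399960230837336 0.11732291762603146 0.36877210167564867 0.37160294300256647
[ 0.52285031 -0.26765668] [ 0.52807144 -0.26546094]
shift mm [ -0.6  -0.4 191.3] turn [ 0.04 -0.03 -1.72] t 6.92 pos [ 0.5235 -0.2678  0.1963] j [-0.49  0.36  1.59 -0.    1.19  0.74]
```

>>> {"op": "move_arm", "data": {
  "motion": [
    [0,0,0.01,0,0,-1.7,0],
    [0,0,0.02,0,0,0,0],
    [0,0,0.027,0,0,0,0],
    [0,0,0.027,0,0,0,0],
    [0,0,0.027,0,0,0,0],
    [0,0,0.027,0,0,0,0],
    [0,0,0.025,0,0,0,0],
    [0,0,0.015,0,0,0,0],
    [0,0,0.008,0,0,0,0],
    [0,0,0.004,0,0,0,0]
  ]
}}

```text
clock: 7.75
position: [0.5229, -0.2675, 0.0048]
orientation: [-3.087, -0.576, 0.002]
force: [0.5, -0.5, 1.2]
width: 0.0854
grip_force: 0.0
```

>>> {"op": "move_arm", "data": {
  "motion": [
    [0,0,0,0,0,0,200],
    [0,0,0,0,0,0,200],
    [0,0,0,0,0,0,200],
    [0,0,0,0,0,0,255],
    [0,0,0,0,0,0,255],
    [0,0,0,0,0,0,255],
    [0,0,0,0,0,0,255],
    [0,0,0,0,0,0,255],
    [0,0,0,0,0,0,255],
    [0,0,0,0,0,0,255]
  ],
  "newtons": 60
}}

```text
clock: 8.58
position: [0.5238, -0.268, 0.0069]
orientation: [3.087, 0.576, 0.002]
force: [-1.2, 0.6, 5.1]
width: 0.0139
grip_force: 60.6
```

>>> {"op": "move_arm", "data": {
  "motion": [
    [0,0,-0.005,0,0,0,255],
    [0,0,-0.015,0,0,0,255],
    [0,0,-0.025,0,0,0,255],
    [0,0,-0.025,0,0,0,255],
    [0,0,-0.025,0,0,0,255],
    [0,0,-0.025,0,0,0,255],
    [0,0,-0.025,0,0,0,255],
    [0,0,-0.025,0,0,0,255],
    [0,0,-0.02,0,0,0,255],
    [0,0,-0.01,0,0,0,255]
  ]
}}

```text
clock: 9.42
position: [0.5241, -0.2681, 0.2088]
orientation: [3.086, 0.576, 0.005]
force: [0.1, -1.1, -1.9]
width: 0.014
grip_force: 59.8
```

```bash
python3 -c "
from h import *
snap('wrist','w4');a=cv2.imread('pics/w4.png');cv2.imwrite('pics/w4b.png',cv2.resize(a,(800,600),interpolation=cv2.INTER_CUBIC))
go([.6436,.0107,.22],-.142,np.pi/6)"
```

```text
shift mm [ 211.7 -217.3  -10.6] turn [-7.46 29.05 28.65] t 9.47 pos [ 0.5246 -0.2684  0.2096] j [-0.49  0.35  1.57 -0.    1.21  0.71]
```

View pics/w4b.png

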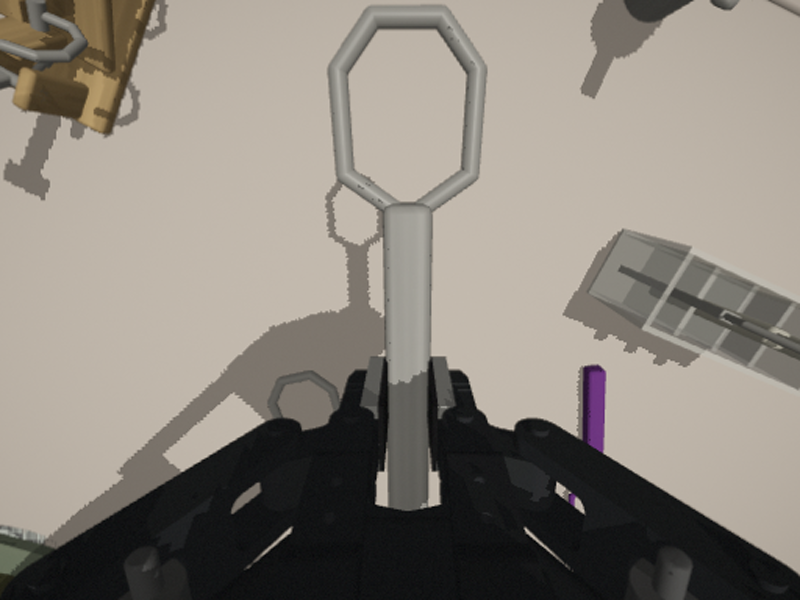

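The scraper is held squarely along the tool's x (neck at (407,205), loop tip at (407,8)). I'll check its position in the hand.

Run:
```python
from h import *
w=dict(np.load('pics/w4.npz'))
o=manip.observe();R=Rn.from_rotvec(o['orientation'])
P=lambda x,y:((x+.5)*.64-.5,(y+.5)*.64-.5)
def inplane(x,y,zt):
    q,d=ray(w,*P(x,y)); q=R.inv().apply(q-o['position']);d=R.inv().apply(d); return (q+d*(zt-q[2])/d[2])*1000
for n,x,y,z in(('tip',407,6,-.001),('neckTop',407,206,-.009),('neckL',385,206,-.009),('neckR',432,206,-.009),('loopL',329,70,-.001),('loopR',487,70,-.001)):print(n,inplane(x,y,z).round(1))
```

```text
tip [119.5  -1.2  -1. ]
neckTop [63.9 -1.2 -9. ]
neckL [63.9 -7.9 -9. ]
neckR [63.9  6.5 -9. ]
loopL [103.1 -24.5  -1. ]
loopR [103.   22.6  -1. ]
```

```bash
cat >> h.py <<'E'
seat=np.array([.6436,.0107,.094]);H=-.142
Rt=Rn.from_euler('z',H)*Rn.from_rotvec([np.pi,0,0])*Rn.from_euler('y',np.pi/6)
def tgt(up,x=0,y=0): # TCP for handle centre 'up' m above seat along cradle normal
    return seat+Rt.apply([x+.0013,-y,-up+.001])
E
python3 -c "
from h import *
print(tgt(.1),tgt(.003));go(tgt(.1),H,np.pi/6)"
```

```text
[0.59571272 0.01754607 0.18038651] [0.64372457 0.01068219 0.09638205]
shift mm [ 169.4 -241.2   28.8] turn [-7.46 29.05 28.65] t 9.47 pos [ 0.5246 -0.2684  0.2096] j [-0.49  0.35  1.57 -0.    1.21  0.71]
```

>>> {"op": "move_arm", "data": {
  "motion": [
    [0.01,-0.014,0,0,0,0,255],
    [0.018,-0.025,0,0,0,0,255],
    [0.018,-0.026,0,0,0,0,255],
    [0.018,-0.026,0,0,0,0,255],
    [0.018,-0.026,0,0,0,0,255],
    [0.018,-0.026,0,0,0,0,255],
    [0.018,-0.026,0,0,0,0,255],
    [0.018,-0.026,0,0,0,0,255],
    [0.018,-0.026,0,0,0,0,255],
    [0.015,-0.02,0,0,0,0,255]
  ]
}}

```text
clock: 10.3
position: [0.5933, 0.0204, 0.2041]
orientation: [-3.087, -0.578, 0.005]
force: [0.5, -1.2, -1.1]
width: 0.0137
grip_force: 59.8
```

>>> {"op": "move_arm", "data": {
  "motion": [
    [0,0,0,-0.5,1.6,1.6,255],
    [0,0,0,-0.87,3.43,3.38,255],
    [0,0,0,-0.87,3.43,3.38,255],
    [0,0,0,-0.87,3.43,3.38,255],
    [0,0,0,-0.87,3.43,3.38,255],
    [0,0,0,-0.87,3.43,3.38,255],
    [0,0,0,-0.87,3.43,3.38,255],
    [0,0,0,-0.87,3.43,3.38,255],
    [0,0,0,-0.87,3.43,3.38,255],
    [0,0,0,0,0,0,255]
  ]
}}

```text
clock: 11.13
position: [0.59, 0.0183, 0.2023]
orientation: [2.998, -0.213, 0.784]
force: [-0.2, -0.2, -1.1]
width: 0.0141
grip_force: 59.8
```

```bash
python3 -c "
from h import *
go(tgt(.1),H,np.pi/6)"
```

```text
shift mm [-5.7 -0.  22. ] turn [-0.05  0.69  0.01] t 11.13 pos [0.59   0.0183 0.2023] j [ 0.07  0.17  1.97 -0.2   0.51  1.93]
```

>>> {"op": "move_arm", "data": {
  "motion": [
    [-0.002,0,0.006,0,0.7,0,255],
    [-0.002,0,0.01,0,0,0,255],
    [-0.0017,0,0.012,0,0,0,255],
    [0,0,0.012,0,0,0,255],
    [0,0,0.012,0,0,0,255],
    [0,0,0.012,0,0,0,255],
    [0,0,0.012,0,0,0,255],
    [0,0,0.009,0,0,0,255],
    [0,0,0.005,0,0,0,255],
    [0,0,0,0,0,0,255]
  ]
}}

```text
clock: 11.97
position: [0.6342, 0.0123, 0.1238]
orientation: [2.991, -0.213, 0.809]
force: [-0.6, -0.3, -0.7]
width: 0.0137
grip_force: 59.8
```

```bash
python3 -c "
from h import *
snap('wrist','w5');snap('scene','s5');snap('top','t5')
a=cv2.imread('pics/w5.png')[0:300,120:400];b=cv2.imread('pics/s5.png')[170:270,210:290]
cv2.imwrite('pics/w5b.png',np.hstack([cv2.resize(a,(420,450),interpolation=cv2.INTER_CUBIC),cv2.resize(b,(360,450),interpolation=cv2.INTER_CUBIC)]))
go(tgt(.0),H,np.pi/6)"
```

```text
shift mm [-6.7  0.5 33.2] turn [-0.12 -0.43 -0.03] t 12.12 pos [0.6343 0.0125 0.1258] j [ 0.05  0.32  2.   -0.31  0.31  2.03]
```

View pics/w5b.png

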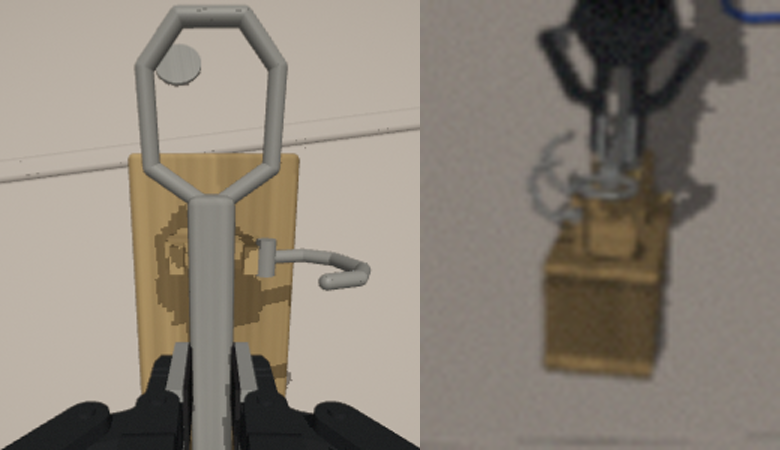

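The wrist view (left half) shows the handle above the cradle (centre column about 211) and the deck's high edge from (132,155) to (298,155), with the ring open to the right. The scene half agrees. I'll check the lateral offset numerically.

Run:
```python
from h import *
w=dict(np.load('pics/w5.npz'))
P=lambda x,y:(120+(x+.5)/1.5-.5,(y+.5)/1.5-.5)
o=manip.observe();Rm=Rn.from_rotvec(o['orientation'])
def cr(x,y,z): # point on plane z (cradle frame)
    q,d=ray(w,*P(x,y));q=Rc.apply(q-seat,inverse=True);d=Rc.apply(d,inverse=True);return ((q+d*(z-q[2])/d[2])*1000).round(1)
Rc=Rn.from_euler('z',H)*Rn.from_euler('y',-np.pi/6)
for x,y in((132,155),(298,155),(141,385),(288,385)):print('deck',cr(x,y,-.033))
c=(Rc.apply(o['position']-seat,inverse=True)*1000).round(1);print('tcp in cradle',c)
zc=.001+c[2]/1000
for x,y,z in((190,202,zc+.008),(233,202,zc+.008),(192,335,zc+.008),(231,335,zc+.008),(211,6,zc),(137,66,zc),(287,66,zc)):print('scr',cr(x,y,z))
print((Rc.inv()*Rm).as_matrix().round(3))
```

```text
deck [ 85.1  39.2 -33. ]
deck [ 85.1 -41.2 -33. ]
deck [-40.4  41.3 -33. ]
deck [-40.3 -43.1 -33. ]
tcp in cradle [ 7.7  0.5 32.3]
scr [69.1  7.5 41.3]
scr [69.1 -6.3 41.3]
scr [23.   7.5 41.3]
scr [23.  -6.2 41.3]
scr [125.9   0.7  33.3]
scr [109.9  23.7  33.3]
scr [109.8 -22.8  33.3]
[[ 1.    -0.     0.007]
 [-0.001 -1.     0.002]
 [ 0.007 -0.002 -1.   ]]
```

>>> {"op": "move_arm", "data": {
  "motion": [
    [-0.003,0.0008,0,0,-0.4,0,255],
    [-0.0035,0.0007,0,0,0,0,255],
    [0,0,0.004,0,0,0,255],
    [0,0,0.005,0,0,0,255],
    [0,0,0.005,0,0,0,255],
    [0,0,0.005,0,0,0,255],
    [0,0,0.004,0,0,0,255],
    [0,0,0.003,0,0,0,255],
    [0,0,0.002,0,0,0,255],
    [0,0,0,0,0,0,255]
  ]
}}

```text
clock: 12.95
position: [0.6423, 0.0098, 0.0972]
orientation: [2.994, -0.213, 0.801]
force: [-0.8, 0.8, -0.9]
width: 0.0141
grip_force: 59.8
```

```bash
cat > st.py <<'E'
from h import *
o=manip.observe();Rc=Rn.from_euler('z',H)*Rn.from_euler('y',-np.pi/6)
print('tcp in cradle',(Rc.apply(o['position']-seat,inverse=True)*1000).round(1),'F',Rc.apply(o['force'],inverse=True).round(1),o['joint_pos'].round(2),o['clock'],o['width'],o['grip_force'])
go(tgt(0),H,np.pi/6)
E
python3 st.py
```

```text
tcp in cradle [ 0.6 -1.1  3.4] F [-1.3  0.6 -0.3] [ 0.04  0.37  2.   -0.35  0.26  2.07] 12.95 0.014090134462504367 59.799941182136536
shift mm [ 0.7 -1.1  4.4] turn [-0.1   0.06 -0.02] t 12.95 pos [0.6423 0.0098 0.0972] j [ 0.04  0.37  2.   -0.35  0.26  2.07]
```

>>> {"op": "move_arm", "data": {
  "motion": [
    [0,0,0.001,0,0,0,255],
    [0,0,0.001,0,0,0,255],
    [0,0,0.001,0,0,0,255],
    [0,0,0.001,0,0,0,255],
    [0,0,0,0,0,0,255],
    [0,0,0,0,0,0,255],
    [0,0,0,0,0,0,255],
    [0,0,0,0,0,0,255],
    [0,0,0,0,0,0,255],
    [0,0,0,0,0,0,255]
  ]
}}

```text
clock: 13.78
position: [0.644, 0.0096, 0.0952]
orientation: [2.994, -0.213, 0.803]
force: [-4.7, 0.3, 5.3]
width: 0.014
grip_force: 60.7
```

```bash
python3 st.py
```

```text
tcp in cradle [ 1.1 -1.   0.8] F [-1.4 -0.3  6.9] [ 0.04  0.38  2.   -0.36  0.26  2.08] 13.7833 0.014042049880879778 60.738186836242676
shift mm [ 0.2 -1.   1.8] turn [-0.11 -0.03 -0.04] t 13.78 pos [0.644  0.0096 0.0952] j [ 0.04  0.38  2.   -0.36  0.26  2.08]
```

>>> {"op": "move_arm", "data": {
  "motion": [
    [0,0,-0.0003,0,0,0,190],
    [0,0,0,0,0,0,180],
    [0,0,0,0,0,0,150],
    [0,0,0,0,0,0,120],
    [0,0,0,0,0,0,90],
    [0,0,0,0,0,0,60],
    [0,0,0,0,0,0,60],
    [0,0,0,0,0,0,60],
    [0,0,0,0,0,0,60],
    [0,0,0,0,0,0,60]
  ]
}}

```text
clock: 14.62
position: [0.6441, 0.0096, 0.0946]
orientation: [2.994, -0.213, 0.802]
force: [-0.2, -0.4, -0.6]
width: 0.0655
grip_force: 0.0
```

```bash
python3 st.py; python3 -c "
from h import *
snap('wrist','w6');snap('scene','s6')
a=cv2.imread('pics/w6.png')[0:300,120:400];b=cv2.imread('pics/s6.png')[170:270,210:290]
cv2.imwrite('pics/w6b.png',np.hstack([cv2.resize(a,(420,450),interpolation=cv2.INTER_CUBIC),cv2.resize(b,(360,450),interpolation=cv2.INTER_CUBIC)]))"
```

```text
tcp in cradle [ 0.9 -1.   0.2] F [-0.4 -0.4 -0.5] [ 0.04  0.38  2.   -0.36  0.26  2.08] 14.6167 0.06549965545156315 0.0
shift mm [ 0.4 -1.   1.2] turn [-0.11  0.01 -0.03] t 14.62 pos [0.6441 0.0096 0.0946] j [ 0.04  0.38  2.   -0.36  0.26  2.08]
```

View pics/w6b.png

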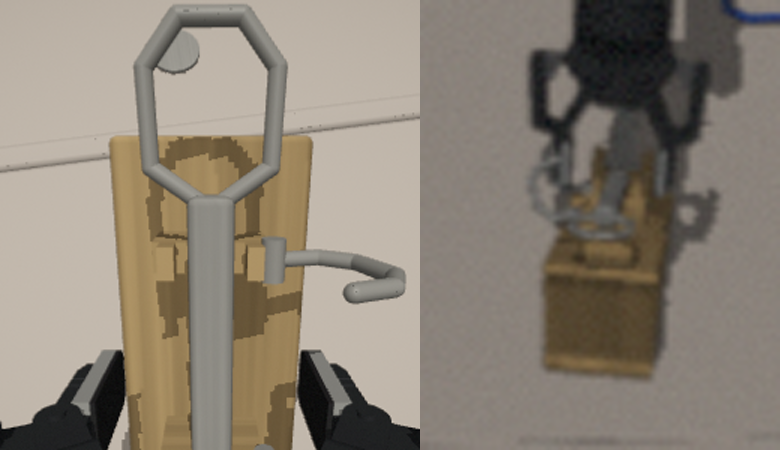

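The scraper rests between the guides (handle from 190 to 232, guides at 176 and 247), in the same place as before I let go. I'll back off.

>>> {"op": "move_arm", "data": {
  "motion": [
    [0,0,-0.003,0,0,0,60],
    [0,0,-0.006,0,0,0,60],
    [0,0,-0.01,0,0,0,60],
    [0,0,-0.015,0,0,0,60],
    [0,0,-0.016,0,0,0,30],
    [0,0,-0.02,0,0,0,0],
    [0,0,-0.02,0,0,0,0],
    [0,0,-0.02,0,0,0,0],
    [0,0,-0.02,0,0,0,0],
    [0,0,-0.01,0,0,0,0]
  ]
}}

```text
clock: 15.55
position: [0.5743, 0.0195, 0.2192]
orientation: [2.993, -0.213, 0.808]
force: [0.4, 0.3, -0.7]
width: 0.0857
grip_force: 0.0
```

```bash
python3 -c "
from h import *
go([.5208,.0275,.225],H)"
```

```text
shift mm [-43.8  -0.4 -32.3] turn [ -0.19 -30.22   0.  ] t 15.55 pos [0.5743 0.0195 0.2192] j [ 0.07  0.12  1.98 -0.21  0.53  1.94]
```

>>> {"op": "move_arm", "data": {
  "motion": [
    [-0.0146,0,-0.0108,0,0,0,0],
    [-0.0146,0,-0.0108,0,0,0,0],
    [-0.0146,0,-0.0107,0,0,0,0],
    [0,0,0,0,-5,0,0],
    [0,0,0,0,-5,0,0],
    [0,0,0,0,-5,0,0],
    [0,0,0,0,-5,0,0],
    [0,0,0,0,-5,0,0],
    [0,0,0,0,-5.2,0,0],
    [0,0,0,0,0,0,0]
  ]
}}

```text
clock: 16.38
position: [0.5241, 0.0265, 0.2219]
orientation: [-3.131, 0.223, 0.005]
force: [1.0, 0.3, -0.8]
width: 0.0853
grip_force: 0.0
```

```bash
python3 -c "
from h import *
go([.5208,.0275,.112],H)"
```

```text
shift mm [ -3.1  -0.2 109.9] turn [-0.15  0.19 -0.  ] t 16.38 pos [0.5241 0.0265 0.2219] j [0.03 0.25 1.69 0.   1.21 1.74]
```

>>> {"op": "move_arm", "data": {
  "motion": [
    [-0.003,0,0.01,0,0,0,0],
    [0,0,0.016,0,0,0,0],
    [0,0,0.018,0,0,0,0],
    [0,0,0.018,0,0,0,0],
    [0,0,0.018,0,0,0,0],
    [0,0,0.015,0,0,0,0],
    [0,0,0.01,0,0,0,0],
    [0,0,0.005,0,0,0,0],
    [0,0,0,0,0,0,120],
    [0,0,0,0,0,0,160]
  ]
}}

```text
clock: 17.22
position: [0.5181, 0.0276, 0.1125]
orientation: [-3.131, 0.222, 0.004]
force: [-0.2, 0.2, -0.4]
width: 0.0637
grip_force: 0.0
```

>>> {"op": "move_arm", "data": {
  "motion": [
    [0,0,0,0,0,0,255],
    [0,0,0,0,0,0,255],
    [0,0,0,0,0,0,255],
    [0,0,0,0,0,0,255],
    [0,0,0,0,0,0,255],
    [0,0,0,0,0,0,255],
    [0,0,0,0,0,0,255],
    [0,0,0,0,0,0,255],
    [0,0,0,0,0,0,255],
    [0,0,0,0,0,0,255]
  ],
  "newtons": 50
}}

```text
clock: 18.05
position: [0.5185, 0.0279, 0.1131]
orientation: [-3.131, 0.222, 0.003]
force: [-0.9, 2.5, 5.4]
width: 0.0335
grip_force: 50.0
```

Gripped. I'll reverse the arc, with a slight overtravel downward.

>>> {"op": "move_arm", "data": {
  "motion": [
    [-0.0088,0,0.0047,0,0,0,255],
    [-0.0083,0,0.0059,0,0,0,255],
    [-0.0077,0,0.0068,0,0,0,255],
    [-0.0069,0,0.0076,0,0,0,255],
    [-0.006,0,0.0084,0,0,0,255],
    [-0.005,0,0.009,0,0,0,255],
    [-0.0039,0,0.0094,0,0,0,255],
    [-0.0029,0,0.0099,0,0,0,255],
    [-0.0017,0,0.0101,0,0,0,255],
    [-0.0003,0,0.011,0,0,0,255]
  ]
}}

```text
clock: 18.88
position: [0.4667, 0.0353, 0.0294]
orientation: [-3.131, 0.222, 0.003]
force: [-1.3, 2.5, 0.3]
width: 0.0327
grip_force: 56.0
```

>>> {"op": "move_arm", "data": {
  "motion": [
    [0,0,0.001,0,0,0,255],
    [0,0,0,0,0,0,255],
    [0,0,0,0,0,0,255],
    [0,0,0,0,0,0,200],
    [0,0,0,0,0,0,0],
    [0,0,0,0,0,0,0],
    [0,0,0,0,0,0,0],
    [0,0,0,0,0,0,0],
    [0,0,0,0,0,0,0],
    [0,0,0,0,0,0,0]
  ]
}}

```text
clock: 19.72
position: [0.4667, 0.0349, 0.0283]
orientation: [-3.132, 0.222, 0.006]
force: [-0.4, 0.0, -0.1]
width: 0.0854
grip_force: 0.0
```

>>> {"op": "move_arm", "data": {
  "motion": [
    [0,0,-0.005,0,0,0,0],
    [0,0,-0.015,0,0,0,0],
    [0,0,-0.02,0,0,0,0],
    [0,0,-0.03,0,0,0,0],
    [0,0,-0.03,0,0,0,0],
    [0,0,-0.03,0,0,0,0],
    [0,0,-0.03,0,0,0,0],
    [0,0,-0.01,0,0,0,0],
    [0,0,0,0,0,0,0],
    [0,0,0,0,0,0,0]
  ]
}}

```text
clock: 20.55
position: [0.467, 0.0345, 0.1987]
orientation: [-3.131, 0.222, 0.004]
force: [0.3, -0.1, -0.9]
width: 0.0857
grip_force: 0.0
```

```bash
python3 -c "
from h import *
snap('wrist','w7');snap('scene','s7')
a=cv2.imread('pics/w7.png')[0:300,120:400];b=cv2.imread('pics/s7.png')[170:270,210:290]
cv2.imwrite('pics/w7b.png',np.hstack([cv2.resize(a,(420,450),interpolation=cv2.INTER_CUBIC),cv2.resize(b,(360,450),interpolation=cv2.INTER_CUBIC)]))
print(manip.observe()['force'])"
```

```text
[-0.31950653 -0.17059853  0.00729574]
```

I've used all 10 picture views, so I'll check the lever and scraper numerically.

Run:
```python
from h import *
L=lambda f:dict(np.load(f'pics/{f}.npz'))
w1,w7,s6,s7=L('w1'),L('w7'),L('s6'),L('s7')
def m(a,b,x0,y0,x1,y1):
    r=cv2.matchTemplate(b['pixels'],a['pixels'][y0:y1,x0:x1],cv2.TM_CCOEFF_NORMED);_,v,_,p=cv2.minMaxLoc(r);return v,p[0],p[1]
v,x,y=m(w1,w7,222,150,264,192)
dx,dy=x-222,y-150
print('bar',v,dx,dy,onz(w7,243+dx-.2,179.5+dy,.052).round(4))
# seat-frame loop projected in scene; match loop patch
Rc=Rn.from_euler('z',H)*Rn.from_euler('y',-np.pi/6)
q=proj(s6,seat+Rc.apply([.1,0,0])).astype(int);print(q)
print('loop',m(s6,s7,q[0]-9,q[1]-3,q[0]+10,q[1]+10),(q[0]-9,q[1]-3))
```

```text
bar 0.9081729650497437 18 -1 [0.4676 0.0353 0.052 ]
[250 221]
loop (0.9150183200836182, 241, 218) (np.int64(241), np.int64(218))
```

```bash
python3 -c "
from h import *
print(manip.close_job())"
```

```text
the job is handed in; nothing more can be done
None
```

I handed the job in at about 21 s with the lever pressed down over the scraper in the cradle, loop end up, and the gripper clear; the last checks were numerical image matches (bar at its starting spot, loop unmoved), so the rings' closing is inferred from the lever and no verdict came back.

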